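# Gauge the spare griddle foot

### The job

Check the size of the brass one among the three spare griddle feet: stand it upright on the grey bed of the sliding gauge, on the bed's centre line and clear between the two jaws, then gently slide the moving jaw along by its black post until the foot is held against the fixed jaw and the red spring pad is pushed about half way in. Let go and leave the foot clamped there so that it can be read.

Things in the scene. Friction and masses are not known exactly. Their poses are not given: they have to be found in the camera images.
- foot: The brass-coloured foot: upright plain cylinder, 40 mm in diameter, 55 mm tall, about 0.15 kg, standing on the counter; origin at the centre of its underside, z up its axis. Two more feet of the same shape and size, one black, one white, stand nearby and are not wanted.
- gauge: Bench caliper fixed to the counter, yaw within 0.3 rad. Origin: underside centre of its grey bed, 70 (x) x 260 (y) x 15 mm high; z up, y along the bed from fixed to moving jaw. Fixed jaw: dark block 60 mm wide, 50 mm above the bed, flat face at y = -100 mm looking to +y. Gap from that face to the pad's face: 90 to 115 mm at the start. The moving jaw slides on the bed (about 8 N) and stays put.
- jaw_grip (a point): Grip point on the axis of the moving jaw's black post, 20 mm below its top, 80 mm above the bed. Post 24 mm square, sides along gauge x and y, 55 mm tall, on a carriage 30 mm above the bed. Towards the fixed jaw (gauge -y) of this point: 45 mm to the front of the jaw plate (60 mm wide, 45 mm above the bed), 75 mm to the unpressed pad's face. Move it along gauge -y to shut the jaws.
- pad (a joint): How far (m) the red spring pad is pushed into the moving jaw: 0 = out, 0.020 = fully in. Red disc, 36 mm across, 6 mm thick, on a rod, centred 22 mm above the bed on its centre line, facing the fixed jaw. Spring 0.25 N per mm. Pushing the loose foot along the bed presses it in up to about 6 mm; half way is 10 mm.
Mind the look-alikes: they are no part of the job. Leave any purple look-alike of the foot alone.

How it is judged:
By the outcome, as a careful person would: the job done as asked, in the order asked, and still so for the second after the job is handed in, with the robot touching nothing.
It also fails if it takes over 54 s, if anything falls off the work surface, if the arm or the gripper's body presses on something with over 40 N, if the wrist force passes 120 N, or if a joint passes its speed limit or range.

### The arm

A 7-joint arm with a two-finger parallel gripper is mounted at the origin on the work surface. World frame = base frame: x ahead of the robot, y to its left, z up, the work surface at z = 0. Lengths are in m, angles in rad, forces in N, time in s.
With the tool pointing down it reaches from about 0.4 to 0.85 m from the base axis. Payload 4.5 kg.
Tool frame: the origin (TCP) lies at the very end of the fingers, on their centre line; the grasp point (between the pads) lies manip.grip_point_offset behind it (manip.grip_point_offset is the distance from the TCP to the grasp point, in m); z points along the fingers, y is the direction in which the jaws open and shut (so a half turn about z gives the same grasp; the last joint's range is limited). The gripper opens to 88 mm and grips with 3 to 60 N. Pads are 18 mm wide; open, the fingers measure 123 mm over their backs; the gripper's body (75 mm by 187 mm) begins 45 mm behind the grasp point.
Start: joints at [1.369, 0.689, -0.195, 1.565, 0.157, 0.902, -0.215], TCP at [0.146, -0.608, 0.239] pointing down, gripper open.
Joint ranges: [-3.01, 3.01], [-0.46, 2.08], [-1.47, 1.51], [0.13, 2.56], [-1, 4.14], [0.04, 2.09], [-2.66, 2.66]. Speed limits (rad/s): [2.57, 2.57, 3.14, 3.14, 3.14, 3.14, 3.14].

### API

Orientations are given as a rotation vector (axis times angle).
In Python, from rig import manip, vision, models gives the robot as it stands.
- The arm moves only by the tool jog_arm, never from a script. Its argument "rows" is a list that holds one entry, the list of rows, each a list of 6 numbers: the shift along the tool's x, y, z as a fraction of full scale, then the turn, a rotation vector about the tool's x, y, z as a fraction of full scale. A call has 1 to 20 rows; each row is the pose to reach, as a shift and turn from the pose measured when the call began, along the tool's axes at that moment; what a row does not reach only later rows make up. Full scale, the value 1, is 0.25 m for a shift and 90 degrees for a turn. A row lasts 1/10 s, in which the tool goes at most 50 mm and 8.59 degrees, less where a joint would pass 70% of its speed; a pose out of reach is approached as far as the arm can. A call with a number of a shift or a turn outside -1 to 1 is refused whole. A call with a gripper value outside its range is refused whole. "claw" is the opening, from 0 (shut) to 1 (fully open), set as the call begins (left out, the last holds). The fingers move at their own pace and stop on an object; the grip force is fixed at half the most. Time passes only in rows, so rows that repeat a pose let the fingers close. It gives the time, the measured TCP pose, the force and the opening at its end, in the units of the state.
- manip.state(): the state, without advancing time (a new reading comes with each control period).
- vision.snapshot(name): name is "scene" or "top"; returns a dict with "image" (400x640x3 uint8, red, green, blue), "camera_matrix" (3x3 intrinsics, pixels), "k1" (the pictures are not rectified: a ray, as slopes to the right and down, at radius r is drawn at 1 + k1 r^2 times it, then the intrinsics apply), "R" (3x3) and "t" (3): a world point X has camera coordinates R X + t. Camera axes: x right, y down, z forward; pixel columns grow to the right and rows downward; lengths in m; the calibration is good to about 2 mm. A picture is of the moment at which its call begins. There is no depth.
- manip.sign_off(): hands the job in, once; it reports no verdict.
Trained networks look in the newest picture that a camera, given by its name, has taken for a name from the list of things; names that differ only in an ending like _2 or _b are one class to them, and where a whole thing is asked for, a point or a joint stands for the part that bears it (a point fixed in the world has none). Each returns a list of dicts, best first, with "conf" (0 to 1); they miss things now and then, are a little off and sometimes report something else, mostly with a low value. They report only what shows in the picture. A call takes as long as a camera call. They do not tell look-alikes from the thing itself.
- models.regions_of(camera, thing): "mask" (400x640 bool, what is visible of it) and "extent" ([left, top, right, bottom] in pixels, round what is visible of it).
The state is a dict: "time": time; "joint_positions": joint angles; "qd": joint speeds; "joint_efforts": joint torques, N m; "ee_pos": TCP position; "eef_rot": TCP orientation; "contact_force": force on the tool from outside, world axes, zero at the start; "moment": the same for the moment, N m; "finger_gap": finger opening in m.
Only numpy, scipy, OpenCV 4.12 (cv2) and the standard library are available. Lean on these libraries where they do the work, as an engineer would, in place of code of your own. Each camera call takes 0.05 s, during which the arm holds its last target.

## Working session

There is one attempt and no reset: what is moved stays moved. The work goes in short steps, Python scripts to look and compute and a tool call to move; the robot and the scene stay as the last step left them, time stands still between calls to the robot, and variables do not carry over. Pictures are saved under pics/ and viewed, and the job is handed in when it is done.

Besides the shell and the picture viewer there is one more tool, called after "Call:" as name([rows], argument=value, ...), one row to a line, values as JSON. jog_arm: Moves the arm, as the interface text tells. Its arguments: {"type":"object","properties":{"rows":{"type":"array","items":{"type":"array","items":{"type":"array","items":{"type":"number","minimum":-1,"maximum":1}}}},"claw":{"type":"number"}},"required":["rows"]}

```bash
mkdir -p pics; ls; cat > h.py <<'E'
import numpy as np, cv2, pickle
from rig import manip, vision, models
def snap(n,f=None):
    s=vision.snapshot(n)
    if f: cv2.imwrite('pics/'+f,s["image"][:,:,::-1])
    return s
def proj(s,X):
    X=np.atleast_2d(X); c=X@np.array(s["R"]).T+np.array(s["t"])
    a=c[:,:2]/c[:,2:]; r2=(a**2).sum(1,keepdims=True); a=a*(1+s["k1"]*r2)
    K=np.array(s["camera_matrix"]); return a@K[:2,:2].T+K[:2,2]
def unproj(s,uv,z):
    K=np.array(s["camera_matrix"]); d=(np.atleast_2d(uv)-K[:2,2])@np.linalg.inv(K[:2,:2]).T
    a=d.copy()
    for _ in range(30): a=d/(1+s["k1"]*(a**2).sum(1,keepdims=True))
    R=np.array(s["R"]);t=np.array(s["t"])
    r=np.c_[a,np.ones(len(a))]@R; o=-R.T@t
    return o+r*((z-o[2])/r[:,2:])
E
python3 - <<'E'
from h import *
st=manip.state(); print(st, manip.grip_point_offset)
for n in ("scene","top"):
    s=snap(n,n+"0.png"); pickle.dump(s,open(n+"0.pkl","wb"))
    print(n,s["k1"],-np.array(s["R"]).T@np.array(s["t"]))
    for th in ("foot","gauge","jaw_grip","pad"):
        for r in models.regions_of(n,th):
            m=r["mask"]; print(n,th,round(r["conf"],2),r["extent"],m.sum(),s["image"][m].mean(0).round())
E
```

```text
pics
{'time': 0.0, 'joint_positions': array([ 1.36879326,  0.68997169, -0.19449221,  1.56630108,  0.15726935,
        0.90248161, -0.21511424]), 'qd': array([ 0.00070093, -0.00162473, -0.00083351, -0.00131084, -0.00052115,
        0.00050224, -0.00023555]), 'joint_efforts': array([-1.16124979e-04, -5.27560079e+01, -1.26648489e+00, -1.53425127e+01,
       -5.25282905e-02,  6.58172314e-03,  1.58617177e-04]), 'ee_pos': array([ 0.14582286, -0.60712718,  0.23792858]), 'eef_rot': array([-3.11804361e+00, -3.69380999e-01,  5.08180834e-04]), 'contact_force': array([ 0.44367457, -0.61560845,  0.82469129]), 'moment': array([0.00642314, 0.02196835, 0.04667256]), 'finger_gap': 0.08809026184169716} 0.0187
scene -0.0090005203591361 [1.10251497 0.07506882 0.55741475]
scene foot 0.97 [361.0, 188.9, 379.7, 220.3] 499 [107.  90.  57.]
scene foot 0.66 [379.2, 168.2, 401.6, 197.3] 464 [73. 45. 91.]
scene gauge 0.92 [105.4, 205.8, 259.2, 266.4] 5536 [81. 82. 82.]
scene jaw_grip 0.8 [176.9, 207.6, 237.6, 257.4] 1648 [86. 83. 84.]
scene pad 0.57 [177.6, 226.8, 193.1, 250.5] 177 [97. 54. 53.]
top -0.019425492307944697 [0.48152213 0.14164588 0.81184452]
top foot 0.87 [238.9, 214.7, 259.5, 232.1] 333 [138. 113.  76.]
top foot 0.82 [209.6, 250.7, 232.7, 268.0] 345 [102.  80. 111.]
top gauge 0.56 [360.3, 176.6, 490.7, 215.6] 4014 [97. 96. 93.]
top jaw_grip 0.56 [377.1, 182.1, 428.2, 212.5] 1031 [108. 103. 102.]
top pad 0.46 [413.5, 188.8, 430.7, 206.6] 132 [100.  65.  62.]
```

View pics/scene0.png

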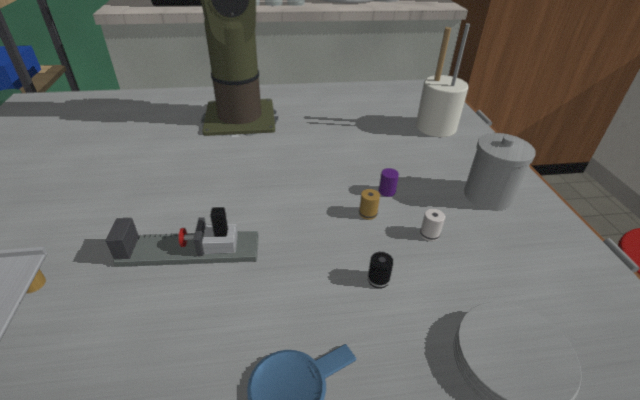

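View pics/top0.png

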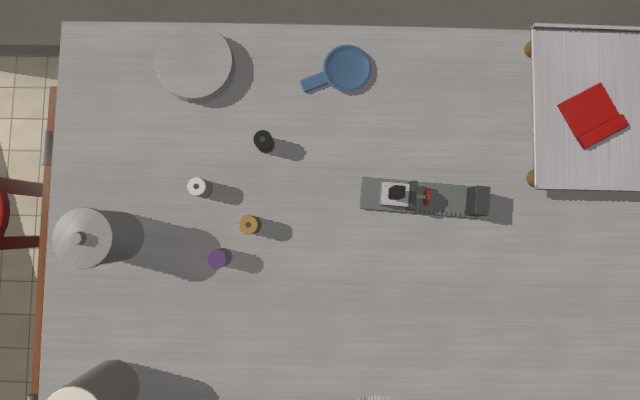

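```bash
python3 - <<'E'
from h import *
t=pickle.load(open("top0.pkl","rb"));s=pickle.load(open("scene0.pkl","rb"))
a=cv2.resize(t["image"][160:290,190:510],(0,0),fx=2.5,fy=2.5,interpolation=cv2.INTER_CUBIC)
cv2.imwrite("pics/t0c.png",a[:,:,::-1])
a=cv2.resize(s["image"][150:280,90:410],(0,0),fx=2.5,fy=2.5,interpolation=cv2.INTER_CUBIC)
cv2.imwrite("pics/s0c.png",a[:,:,::-1])
print(t["R"].round(3),t["camera_matrix"]);print(s["R"].round(3),s["camera_matrix"])
for e in ([249,223],[221,259],[360,195],[490,195],[402,197]): print(e,unproj(t,e,0.03)[0].round(3))
E
```

```text
[[ 0.022 -1.    -0.   ]
 [-0.998 -0.022 -0.059]
 [ 0.059  0.002 -0.998]] [[363.64113287   0.         316.01963823]
 [  0.         363.64113287 205.36287887]
 [  0.           0.           1.        ]]
[[ 0.138  0.99   0.022]
 [ 0.62  -0.069 -0.781]
 [-0.772  0.121 -0.624]] [[390.08360024   0.         317.93768178]
 [  0.         390.08360024 196.64513831]
 [  0.           0.           1.        ]]
[249, 223] [0.487 0.286 0.03 ]
[221, 259] [0.409 0.343 0.03 ]
[360, 195] [0.553 0.048 0.03 ]
[490, 195] [ 0.559 -0.234  0.03 ]
[402, 197] [ 0.55  -0.042  0.03 ]
```

View crops.

View pics/t0c.png

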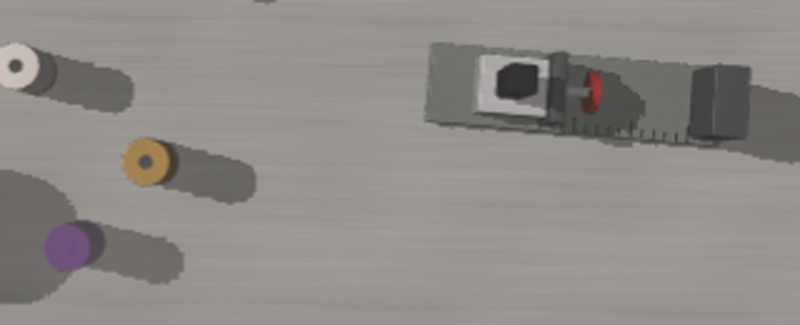

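View pics/s0c.png

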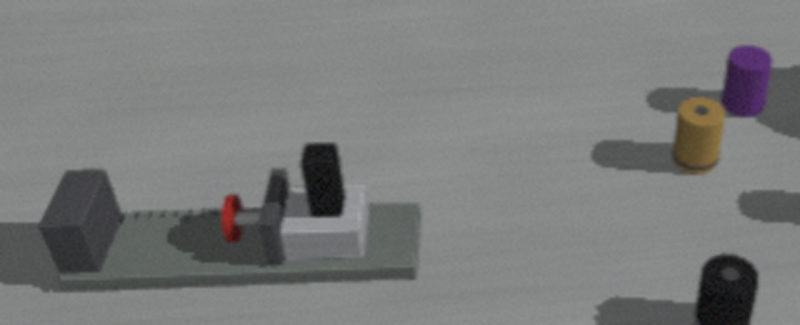

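```bash
python3 - <<'E'
from h import *
t=pickle.load(open("top0.pkl","rb"));s=pickle.load(open("scene0.pkl","rb"))
a=cv2.resize(np.clip(t["image"][170:225,355:495]*1.6,0,255).astype(np.uint8),(0,0),fx=5.7,fy=5.7,interpolation=cv2.INTER_CUBIC)
cv2.imwrite("pics/t0d.png",a[:,:,::-1])
a=cv2.resize(np.clip(s["image"][200:272,105:265]*1.6,0,255).astype(np.uint8),(0,0),fx=5,fy=5,interpolation=cv2.INTER_CUBIC)
cv2.imwrite("pics/s0d.png",a[:,:,::-1])
E
```

```text
(no output)
```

View pics/t0d.png

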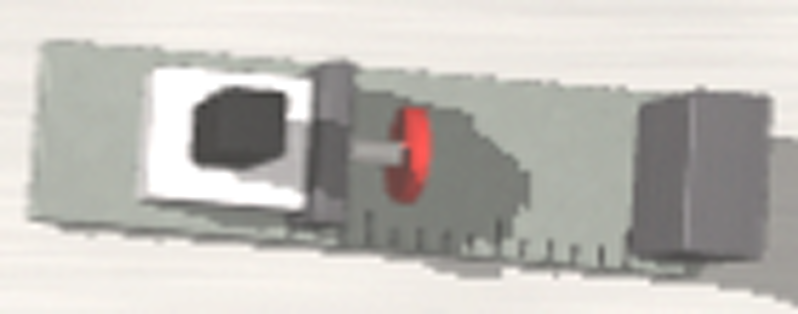

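View pics/s0d.png

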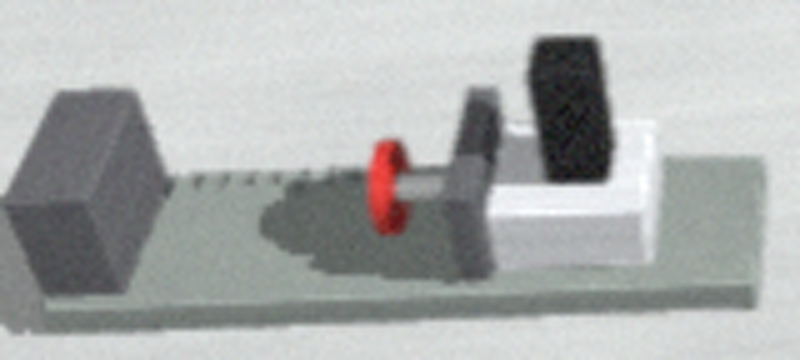

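```bash
cat > fit.py <<'E'
from h import *
from scipy.optimize import least_squares
t=pickle.load(open("top0.pkl","rb"));s=pickle.load(open("scene0.pkl","rb"))
T=[((42,42),(35,130,15)),((30,217),(-35,130,15)),((692,92),(30,-100,65)),((686,262),(-30,-100,65)),((772,96),(30,-130,65)),((768,262),(-30,-130,65))]
S=[((755,290),(35,130,15)),((755,308),(35,130,0)),((767,157),(-35,130,15)),((5,205),(30,-130,65)),((88,203),(30,-100,65)),((135,92),(-30,-100,65)),((60,92),(-30,-130,65)),((128,295),(30,-100,15))]
def pt(x):return (np.array(x)+.5)/5.7-.5+[355,170]
def ps(x):return (np.array(x)+.5)/5-.5+[105,200]
def w(p,L):
    L=np.atleast_2d(L).astype(float)/1000; c,sn=np.cos(p[2]),np.sin(p[2])
    return np.c_[p[0]+c*L[:,0]-sn*L[:,1],p[1]+sn*L[:,0]+c*L[:,1],L[:,2]]
def f(p,use="ts"):
    r=[]
    if "t" in use: r.append(proj(t,w(p,[b for a,b in T]))-pt([a for a,b in T]))
    if "s" in use: r.append(proj(s,w(p,[b for a,b in S]))-ps([a for a,b in S]))
    return np.concatenate(r).ravel()
if __name__=="__main__":
    for u in("ts","t","s"):
        r=least_squares(f,[.55,-.08,0],args=(u,),loss="soft_l1");print(u,r.x.round(4),f(r.x,u).reshape(-1,2).round(1).tolist())
    p=least_squares(f,[.55,-.08,0],loss="soft_l1").x
    # moving jaw: post top pts scene + top
    P=[((535,40),(-12,-12)),((598,40),(-12,12)),((605,75),(12,12)),((532,75),(12,-12))]
    # jaw plate top, front edge: scene (497,92)?; pad disc centre
    def g(q):
        L=[(a,q[0]*1000+b,q[1]*1000) for _,(a,b) in P]
        r=[(proj(s,w(p,L))-ps([a for a,_ in P])).ravel()]
        # top-view post top: right edge ~ x 287 mid y 127, top edge y 88
        return np.concatenate(r)
    r=least_squares(g,[.05,.1]);print("post",r.x,r.fun.round(1))
    # pad disc centre front face: top view right rim of disc ~ (418,155); scene front rim centre ~(381,187)
    for nm,cam,uv in(("t",t,pt((418,155))),("s",s,ps((382,187)))):
        r=least_squares(lambda q:proj(cam,w(p,[0,q[0]*1000,37]))[0]-uv,[0]);print("pad",nm,r.x,r.fun)
    r=least_squares(lambda q:np.r_[proj(s,w(p,[[30,q[0]*1000,60]]))[0]-ps((447,183)),0],[0]);print("plate front",r.x,r.fun)
    for cam,sz in((t,0),(s,1)):pass
    # foot
    for n,cam in(("top",t),("scene",s)):
        im=cam["image"].astype(int); 
        m=((im[:,:,0]-im[:,:,2])>25)&(im[:,:,0]>im[:,:,1]+10)
        lo=(200,235,300,250) if n=="top" else(185,355,225,385)
        mm=np.zeros_like(m);mm[lo[0]:lo[2] if n!="top" else 240,lo[1]:lo[3] if n!="top" else 265]=1
        m&=mm;ys,xs=np.nonzero(m);print(n,m.sum(),xs.min(),xs.max(),ys.min(),ys.max())
        th=np.linspace(0,2*np.pi,40)
        def ren(xy):
            C=np.array([[xy[0]+.02*np.cos(a),xy[1]+.02*np.sin(a),z] for a in th for z in(0,.055)])
            h=cv2.convexHull(proj(cam,C).astype(np.float32))[:,0]
            return np.r_[h.min(0),h.max(0)],h
        tgt=np.r_[xs.min()-.5,ys.min()-.5,xs.max()+.5,ys.max()+.5]
        r=least_squares(lambda q:ren(q)[0]-tgt,[.487,.286]);print("foot",n,r.x,r.fun)
E
python3 fit.py
```

```text
ts [ 0.5516 -0.086  -0.0674] [[0.7, -0.6], [0.2, 0.3], [0.0, -0.4], [-0.7, -1.3], [0.3, 0.2], [-0.7, -0.1], [0.5, -1.1], [1.1, 0.8], [-0.1, -0.5], [-1.2, -0.3], [-0.2, -0.5], [0.6, -1.0], [-0.8, -0.5], [-0.2, 0.5]]
t [ 0.551  -0.086  -0.0657] [[0.7, -0.2], [0.2, 0.7], [0.0, -0.1], [-0.7, -1.1], [0.3, 0.4], [-0.7, 0.1]]
s [ 0.5524 -0.0858 -0.0696] [[0.6, -0.7], [1.2, 1.2], [0.1, -0.1], [-1.2, -0.1], [-0.2, -0.3], [0.7, -0.8], [-0.8, -0.4], [-0.2, 0.7]]
post [0.06729726 0.09896419] [ 0.7 -0.7  1.5 -1.1 -1.4  0.7 -0.6  1.1]
pad t [-0.01038291] [-0.01973492  0.21981546]
pad s [-0.00974435] [0.01098769 0.33295162]
plate front [0.02354195] [0.10443981 3.12294323 0.        ]
top 278 238 257 215 233
foot top [0.48462602 0.28717484] [-0.91142273 -0.13345337  2.34555054  0.09805298]
scene 452 360 379 189 219
foot scene [0.48644847 0.2826908 ] [-0.90914917  0.42080688  0.59780884  1.25053406]
```

```bash
cat >> h.py <<'E'
from scipy.spatial.transform import Rotation as Ro
G=np.array([.5516,-.086,-.0674])
def gw(x,y): 
    c,s=np.cos(G[2]),np.sin(G[2]); return np.array([G[0]+c*x-s*y,G[1]+s*x+c*y])
def plan(targets,yawy=None,st=None):
    """targets: world xyz; yawy = angle of tool y in world (None keep)"""
    st=st or manip.state(); R0=Ro.from_rotvec(st["eef_rot"]); p=np.array(st["ee_pos"])
    for x in targets:
        d=R0.inv().apply(np.array(x[:3])-p)/.25
        a=x[3] if len(x)>3 else yawy
        if a is None: rv=np.zeros(3)
        else:
            y=np.array([np.cos(a),np.sin(a),0]);z=np.array([0,0,-1.]);xx=np.cross(y,z)
            rv=(R0.inv()*Ro.from_matrix(np.c_[xx,y,z])).as_rotvec()/(np.pi/2)
        print(np.r_[d,rv].round(3).tolist())
E
python3 - <<'E'
from fit import *
th=np.linspace(0,2*np.pi,60)
def ren(cam,xy):
    C=np.array([[xy[0]+.02*np.cos(a),xy[1]+.02*np.sin(a),z] for a in th for z in(0,.055)])
    h=proj(cam,C);return np.r_[h.min(0),h.max(0)]
o=lambda q:np.r_[ren(t,q)-[238.9,214.7,259.5,232.1],ren(s,q)-[361,188.9,379.7,220.3]]
r=least_squares(o,[.486,.285]);print(r.x,r.fun.round(1))
r=least_squares(lambda q:ren(s,q)-[361,188.9,379.7,220.3],[.486,.285]);print(r.x)
# top ring of cyl in top view by colour bright
im=t["image"].astype(int);sub=im[210:240,232:268];m=(sub[:,:,0]-sub[:,:,2]>45)&(sub[:,:,0]>120)
ys,xs=np.nonzero(m);print(xs.min()+232,xs.max()+232,ys.min()+210,ys.max()+210,m.sum())
c=[(xs.min()+xs.max())/2+232,(ys.min()+ys.max())/2+210];print(unproj(t,c,.055))
st=manip.state();print(Ro.from_rotvec(st["eef_rot"]).as_matrix().round(3))
import h
for a in(-.0674,):plan([(.30,-.45,.24),(.38,-.38,.24)],a)
E
```

```text
[0.48584773 0.28499823] [-1.2 -0.9  1.3  0.9 -1.4 -0.2  1.4  0.2]
[0.48570717 0.28501147]
239 257 216 233 242
[[0.48362005 0.28336079 0.055     ]]
[[ 0.972  0.234 -0.   ]
 [ 0.234 -0.972  0.   ]
 [-0.    -0.    -1.   ]]
[0.746, -0.469, -0.005, -0.0, -0.0, -0.807]
[1.123, -0.667, -0.005, -0.0, -0.0, -0.807]
```

```bash
python3 - <<'E'
from h import *
plan([(.36,-.44,.24)],-.0674)
E
```

```text
[0.989, -0.452, -0.005, -0.0, -0.0, -0.807]
```

Call:
jog_arm([
  [[0.98,-0.45,0,0,0,-0.807],[0.98,-0.45,0,0,0,-0.807],[0.98,-0.45,0,0,0,-0.807],[0.98,-0.45,0,0,0,-0.807],[0.98,-0.45,0,0,0,-0.807],[0.98,-0.45,0,0,0,-0.807],[0.98,-0.45,0,0,0,-0.807],[0.98,-0.45,0,0,0,-0.807],[0.98,-0.45,0,0,0,-0.807],[0.98,-0.45,0,0,0,-0.807]],
], claw=1)

```text
time: 1.5
ee_pos: [0.3579, -0.4412, 0.2387]
eef_rot: [2.295, 2.145, 0.0]
contact_force: [-0.1, -0.1, 0.7]
finger_gap: 0.0877
```

```bash
python3 - <<'E'
from h import *
s=manip.state();print(s["time"],s["ee_pos"],Ro.from_rotvec(s["eef_rot"]).as_matrix().round(3),s["joint_positions"].round(2))
plan([(.50,-.20,.24)],-.0674)
E
```

```text
1.5 [ 0.35785487 -0.44120404  0.23866924] [[ 0.067  0.998  0.   ]
 [ 0.998 -0.067  0.   ]
 [ 0.     0.    -1.   ]] [ 1.12  0.65 -0.54  1.73  0.42  0.87  0.34]
[1.001, 0.502, -0.005, 0.0, -0.0, -0.0]
```

Call:
jog_arm([
  [[0.2,0.1,0,0,0,0],[0.4,0.2,0,0,0,0],[0.6,0.3,0,0,0,0],[0.8,0.4,0,0,0,0],[1,0.5,0,0,0,0],[1,0.5,0,0,0,0],[1,0.5,0,0,0,0]],
])

```text
time: 2.2
ee_pos: [0.5025, -0.1944, 0.2395]
eef_rot: [2.287, 2.153, 0.008]
contact_force: [-0.4, -0.0, -0.0]
finger_gap: 0.0879
```

Call:
jog_arm([
  [[0.2,0,0,0,0,0],[0.4,0,0,0,0,0],[0.6,0,0,0,0,0],[0.8,0,0,0,0,0],[1,0,0,0,0,0],[1,0,0,0,0,0],[1,0,0,0,0,0]],
])

```text
time: 2.9
ee_pos: [0.5177, 0.056, 0.2404]
eef_rot: [2.285, 2.155, 0.008]
contact_force: [-0.1, -0.7, 0.4]
finger_gap: 0.0882
```

```bash
python3 - <<'E'
from h import *
s=manip.state();print(s["time"],s["ee_pos"],s["joint_positions"].round(2))
plan([(.485,.2845,.10),(.485,.2845,.018)],-.0674)
E
```

```text
2.9 [0.51767757 0.05595898 0.24041235] [ 0.11  0.58 -0.49  1.87  0.38  0.78 -0.64]
[0.903, -0.186, 0.564, 0.002, -0.002, 0.005]
[0.902, -0.188, 0.892, 0.002, -0.002, 0.005]
```

Call:
jog_arm([
  [[0.2,-0.04,0.1,0,0,0.005],[0.4,-0.08,0.2,0,0,0.005],[0.6,-0.12,0.3,0,0,0.005],[0.75,-0.15,0.4,0.002,-0.002,0.005],[0.903,-0.186,0.5,0.002,-0.002,0.005],[0.903,-0.186,0.56,0.002,-0.002,0.005],[0.903,-0.186,0.56,0.002,-0.002,0.005],[0.903,-0.186,0.56,0.002,-0.002,0.005]],
])

```text
time: 3.7
ee_pos: [0.4864, 0.2809, 0.1009]
eef_rot: [2.297, 2.139, -0.003]
contact_force: [0.1, -0.4, -0.0]
finger_gap: 0.0881
```

```bash
python3 - <<'E'
from h import *
s=manip.state();print(s["time"],s["ee_pos"],s["joint_positions"].round(2))
plan([(.485,.2845,.05),(.485,.2845,.018)],-.0674)
c=snap("scene");cv2.imwrite("pics/s1.png",cv2.resize(c["image"][60:260,260:500],(720,600))[:,:,::-1])
E
```

```text
3.7 [0.48635389 0.28088819 0.10086932] [-0.42  0.82 -0.32  1.86  0.48  0.53 -1.13]
[0.015, -0.007, 0.203, 0.0, 0.002, -0.002]
[0.015, -0.007, 0.331, 0.0, 0.002, -0.002]
```

View pics/s1.png

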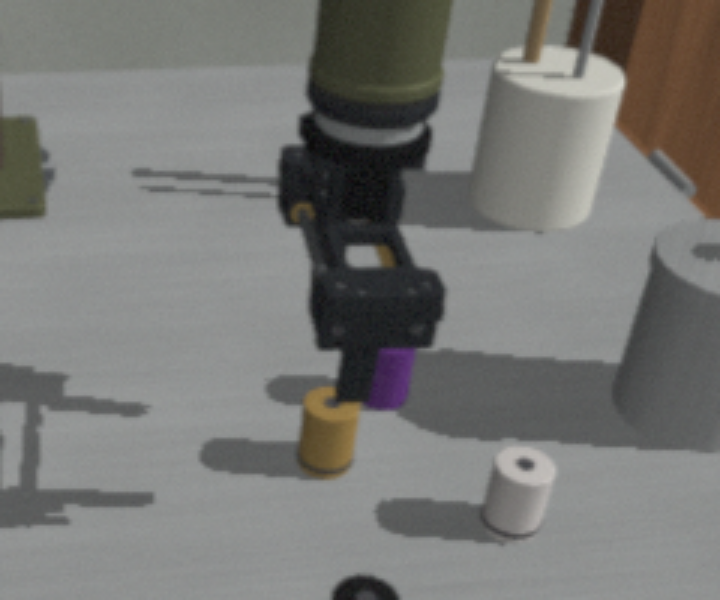

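```bash
python3 - <<'E'
from h import *
s=pickle.load(open("scene0.pkl","rb"))
print(proj(s,[[.537,.281,.101],[.537,.2845,.1]]))
E
```

```text
[[378.54385344 192.24391061]
 [380.25516097 192.53173924]]
```

Call:
jog_arm([
  [[0.015,-0.007,0.1,0,0,0],[0.015,-0.007,0.2,0,0,0],[0.015,-0.007,0.25,0,0,0],[0.015,-0.007,0.3,0,0,0],[0.015,-0.007,0.33,0,0,0],[0.015,-0.007,0.33,0,0,0],[0.015,-0.007,0.33,0,0,0]],
])

```text
time: 4.45
ee_pos: [0.4859, 0.2848, 0.0195]
eef_rot: [2.297, 2.138, 0.001]
contact_force: [-0.0, -0.3, 0.2]
finger_gap: 0.088
```

```bash
python3 - <<'E'
from h import *
s=manip.state();print(s["time"],s["ee_pos"],s["contact_force"])
c=snap("scene");cv2.imwrite("pics/s2.png",cv2.resize(c["image"][100:260,300:460],(600,600))[:,:,::-1])
E
```

```text
4.45 [0.48585215 0.28477897 0.01952314] [-0.02389969 -0.28990912  0.24376832]
```

View pics/s2.png

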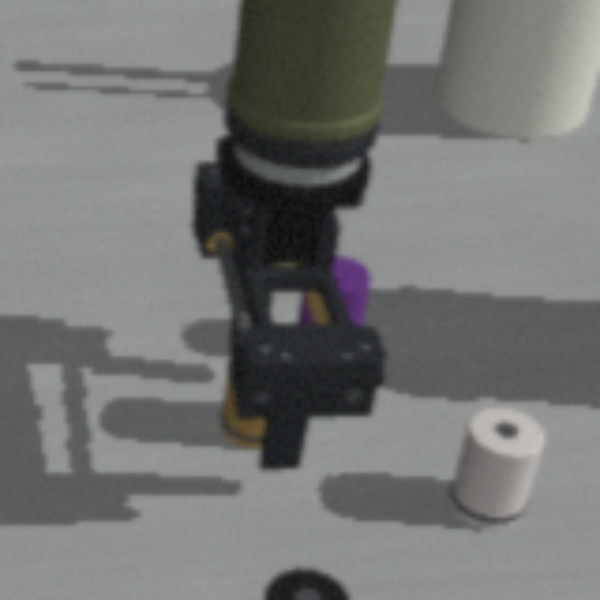

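Call:
jog_arm([
  [[0,0,0,0,0,0],[0,0,0,0,0,0],[0,0,0,0,0,0],[0,0,0,0,0,0],[0,0,0,0,0,0],[0,0,0,0,0,0],[0,0,0,0,0,0],[0,0,0,0,0,0]],
], claw=0)

```text
time: 5.3
ee_pos: [0.4855, 0.2849, 0.0196]
eef_rot: [2.297, 2.139, 0.0]
contact_force: [-1.1, -0.4, 0.5]
finger_gap: 0.0393
```

Call:
jog_arm([
  [[0,0,-0.1,0,0,0],[0,0,-0.25,0,0,0],[0,0,-0.45,0,0,0],[0,0,-0.6,0,0,0],[0,0,-0.6,0,0,0],[0,0,-0.6,0,0,0]],
])

```text
time: 5.9
ee_pos: [0.4855, 0.2849, 0.17]
eef_rot: [2.297, 2.138, 0.002]
contact_force: [-0.3, -0.6, -1.7]
finger_gap: 0.0389
```

```bash
python3 - <<'E'
from h import *
s=manip.state();print(s["time"],s["ee_pos"],s["contact_force"],s["finger_gap"])
c=snap("scene");cv2.imwrite("pics/s3.png",cv2.resize(c["image"][60:260,260:500],(720,600))[:,:,::-1])
c=snap("top");cv2.imwrite("pics/t3.png",cv2.resize(c["image"][140:300,180:380],(750,600))[:,:,::-1])
x,y=gw(0,-.06);print(x,y)
plan([(x,y,.17)],-.0674)
E
```

```text
5.9 [0.48552277 0.28490213 0.16997091] [-0.32119939 -0.62254096 -1.74199016] 0.038932318170222
0.5475590611248595 -0.14586376878385937
[-1.698, 0.375, -0.0, 0.0, 0.003, -0.003]
```

View pics/s3.png

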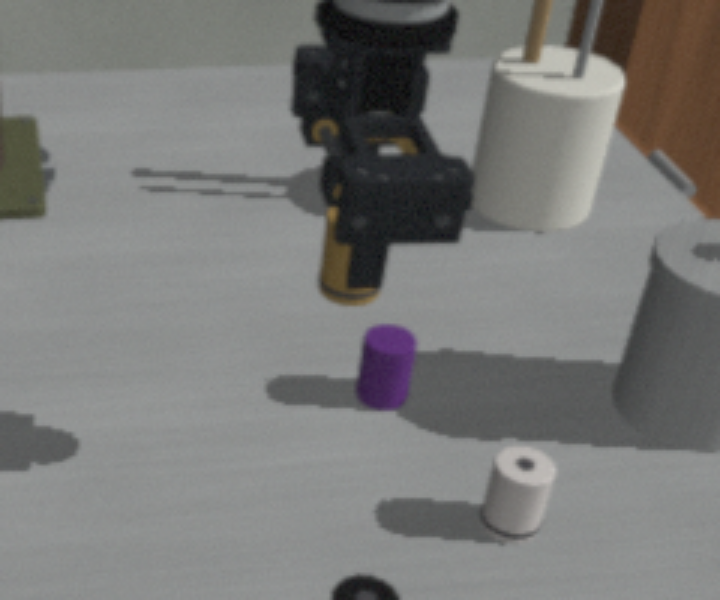

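View pics/t3.png

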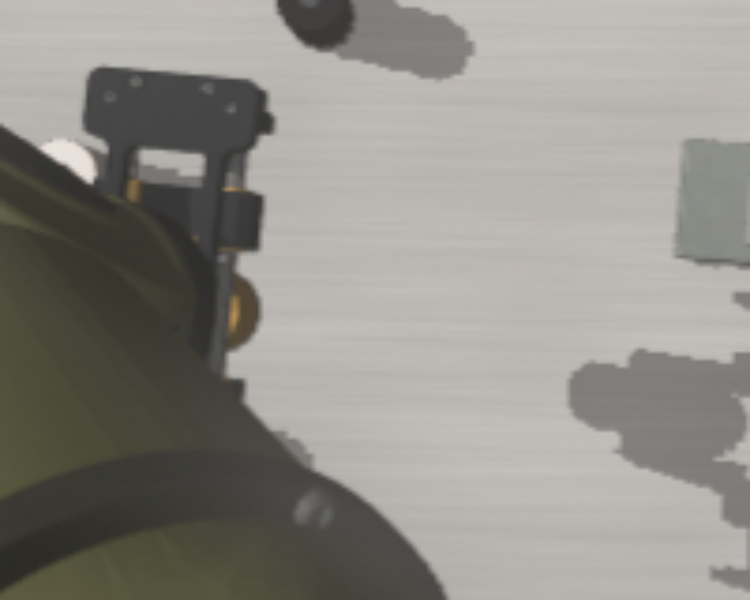

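```bash
python3 - <<'E'
from h import *
s=pickle.load(open("scene0.pkl","rb"))
th=np.linspace(0,6.28,60)
for y in(.28,.2849,.29):
    P=proj(s,[[.4855+.02*np.cos(a),y+.02*np.sin(a),.1504] for a in th]);print(y,(P.min(0)-[260,60])*3,(P.max(0)-[260,60])*3)
E
```

```text
0.28 [311.59299382 271.25598275] [373.80032479 304.87154622]
0.2849 [318.98092131 270.85199739] [381.17031585 304.42305676]
0.29 [326.65774756 270.43229974] [388.82830665 303.95712717]
```

Call:
jog_arm([
  [[-0.15,0.03,0,0,0,0],[-0.33,0.06,0,0,0,0],[-0.52,0.1,0,0,0,0],[-0.7,0.15,0,0,0,0],[-0.85,0.2,0,0,0,0],[-0.95,0.25,0,0,0,0],[-0.95,0.25,0,0,0,0],[-0.95,0.25,0,0,0,0]],
])

```text
time: 6.8
ee_pos: [0.529, 0.0422, 0.1676]
eef_rot: [2.3, 2.138, -0.008]
contact_force: [0.0, 0.2, -1.0]
finger_gap: 0.0393
```

```bash
python3 - <<'E'
from h import *
x,y=gw(0,-.06)
plan([(x,y,.17)],-.0674)
E
```

```text
[-0.745, 0.129, -0.007, -0.002, 0.003, -0.004]
```

Call:
jog_arm([
  [[-0.15,0.02,0,0,0,0],[-0.33,0.04,0,0,0,0],[-0.5,0.08,0,0,0,0],[-0.65,0.12,0,0,0,0],[-0.745,0.129,-0.007,-0.002,0.003,-0.004],[-0.745,0.129,-0.007,-0.002,0.003,-0.004],[-0.745,0.129,-0.007,-0.002,0.003,-0.004],[-0.745,0.129,-0.007,-0.002,0.003,-0.004]],
])

```text
time: 7.6
ee_pos: [0.5475, -0.1428, 0.1698]
eef_rot: [-2.289, -2.149, -0.002]
contact_force: [-0.6, 0.4, -1.8]
finger_gap: 0.0394
```

```bash
python3 - <<'E'
from h import *
s=manip.state();print(s["time"],s["ee_pos"],s["contact_force"],s["finger_gap"])
x,y=gw(0,-.06)
plan([(x,y,.11),(x,y,.06),(x,y,.0355)],-.0674)
c=snap("scene");cv2.imwrite("pics/s4.png",cv2.resize(c["image"][110:290,70:310],(800,600))[:,:,::-1])
E
```

```text
7.6 [ 0.54754916 -0.14277809  0.16977419] [-0.55696085  0.43323964 -1.77427311] 0.039420224102705355
[-0.013, 0.001, 0.239, -0.0, -0.001, 0.003]
[-0.013, 0.001, 0.439, -0.0, -0.001, 0.003]
[-0.014, 0.001, 0.537, -0.0, -0.001, 0.003]
```

View pics/s4.png

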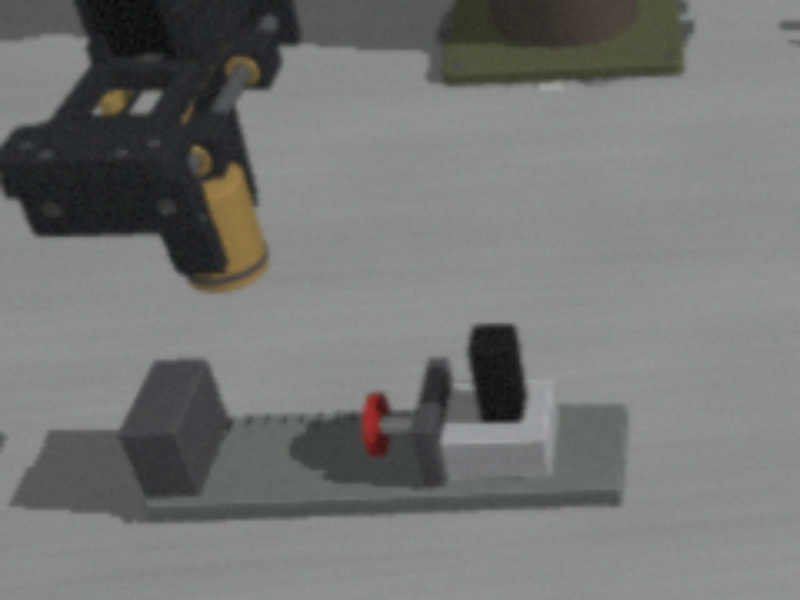

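Call:
jog_arm([
  [[-0.013,0.001,0.1,0,0,0.003],[-0.013,0.001,0.24,0,0,0.003],[-0.013,0.001,0.36,0,0,0.003],[-0.013,0.001,0.44,0,0,0.003],[-0.013,0.001,0.48,0,0,0.003],[-0.013,0.001,0.5,0,0,0.003],[-0.013,0.001,0.52,0,0,0.003],[-0.013,0.001,0.53,0,0,0.003],[-0.013,0.001,0.53,0,0,0.003]],
])

```text
time: 8.55
ee_pos: [0.548, -0.146, 0.0378]
eef_rot: [-2.294, -2.145, -0.003]
contact_force: [-0.5, -0.0, -0.9]
finger_gap: 0.039
```

```bash
python3 - <<'E'
from h import *
s=manip.state();print(s["time"],s["ee_pos"],s["contact_force"],s["finger_gap"])
x,y=gw(0,-.06)
plan([(x,y,.0355),(x,y,.034)],-.0674)
c=snap("scene");cv2.imwrite("pics/s5.png",cv2.resize(c["image"][170:275,95:265],(800,494),interpolation=cv2.INTER_CUBIC)[:,:,::-1])
E
```

```text
8.55 [ 0.54797836 -0.14598646  0.03781169] [-0.51856017 -0.00429577 -0.9339648 ] 0.03901623134150991
[0.0, -0.002, 0.009, 0.0, -0.001, -0.0]
[0.0, -0.002, 0.015, 0.0, -0.001, -0.0]
```

View pics/s5.png

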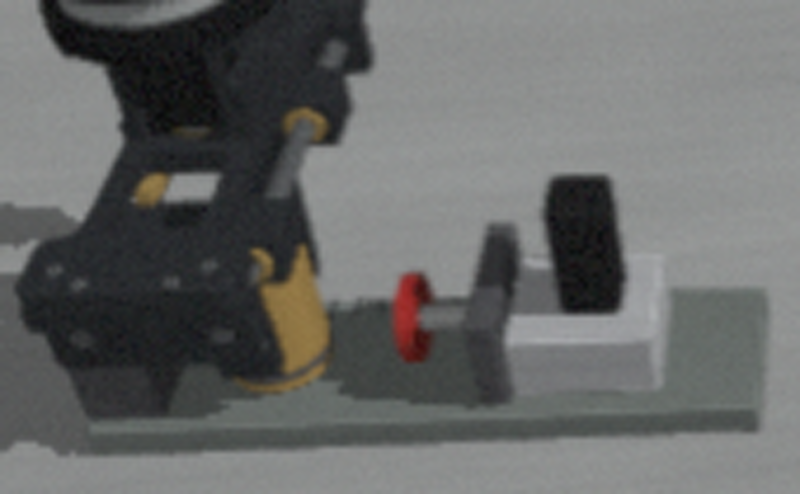

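Call:
jog_arm([
  [[0,-0.001,0.005,0,0,0],[0,-0.001,0.009,0,0,0],[0,-0.001,0.012,0,0,0],[0,-0.001,0.012,0,0,0]],
])

```text
time: 9.0
ee_pos: [0.5477, -0.1461, 0.0349]
eef_rot: [-2.295, -2.144, -0.003]
contact_force: [0.2, 0.3, -1.2]
finger_gap: 0.0393
```

```bash
python3 - <<'E'
from h import *
s=manip.state();print(s["time"],s["ee_pos"],s["contact_force"],s["finger_gap"])
x,y=gw(0,-.06);print(x,y)
plan([(x,y,.0355),(x,y,.034)],-.0674)
E
```

```text
9.0 [ 0.5476704  -0.14608168  0.03488172] [ 0.19473449  0.27796435 -1.19185128] 0.03927584797320132
0.5475590611248595 -0.14586376878385937
[0.001, -0.001, -0.002, 0.0, -0.001, -0.0]
[0.001, -0.001, 0.004, 0.0, -0.001, -0.0]
```

Call:
jog_arm([
  [[0,0,0.003,0,0,0],[0,0,0.005,0,0,0],[0,0,0.005,0,0,0]],
])

```text
time: 9.3
ee_pos: [0.5478, -0.146, 0.0346]
eef_rot: [-2.295, -2.145, -0.003]
contact_force: [-2.2, 0.7, 7.0]
finger_gap: 0.0394
```

Call:
jog_arm([
  [[0,0,-0.002,0,0,0],[0,0,-0.002,0,0,0],[0,0,-0.002,0,0,0],[0,0,-0.002,0,0,0],[0,0,-0.002,0,0,0],[0,0,-0.002,0,0,0],[0,0,-0.002,0,0,0]],
], claw=1)

```text
time: 10.0
ee_pos: [0.5478, -0.146, 0.0351]
eef_rot: [-2.295, -2.145, -0.003]
contact_force: [0.4, -0.8, 0.3]
finger_gap: 0.088
```

Call:
jog_arm([
  [[0,0,-0.06,0,0,0],[0,0,-0.2,0,0,0],[0,0,-0.4,0,0,0],[0,0,-0.56,0,0,0],[0.2,0,-0.56,0,0,0],[0.4,0,-0.56,0,0,0],[0.5,0,-0.56,0,0,0],[0.5,0,-0.56,0,0,0],[0.5,0,-0.56,0,0,0]],
])

```text
time: 10.9
ee_pos: [0.5558, -0.0216, 0.1752]
eef_rot: [2.294, 2.146, 0.001]
contact_force: [-0.1, -0.1, 0.4]
finger_gap: 0.088
```

```bash
python3 - <<'E'
from h import *
s=manip.state();print(s["time"],s["ee_pos"],s["contact_force"],s["finger_gap"])
for y in(.065,.067):
  x,y=gw(0,y);plan([(x,y,.12),(x,y,.0615)],-.0674)
c=snap("scene");pickle.dump(c,open("scene6.pkl","wb"));cv2.imwrite("pics/s6.png",cv2.resize(c["image"][170:275,95:265],(800,494),interpolation=cv2.INTER_CUBIC)[:,:,::-1])
c=snap("top");pickle.dump(c,open("top6.pkl","wb"));cv2.imwrite("pics/t6.png",cv2.resize(c["image"][140:240,350:500],(800,533),interpolation=cv2.INTER_CUBIC)[:,:,::-1])
E
```

```text
10.9 [ 0.5558399  -0.02163879  0.17515107] [-0.07076132 -0.09780268  0.36805024] 0.08797972722216138
[0.002, 0.0, 0.221, 0.0, -0.0, 0.001]
[0.002, 0.0, 0.455, 0.0, -0.0, 0.001]
[0.01, 0.0, 0.221, 0.0, -0.0, 0.001]
[0.01, 0.0, 0.455, 0.0, -0.0, 0.001]
```

View pics/s6.png

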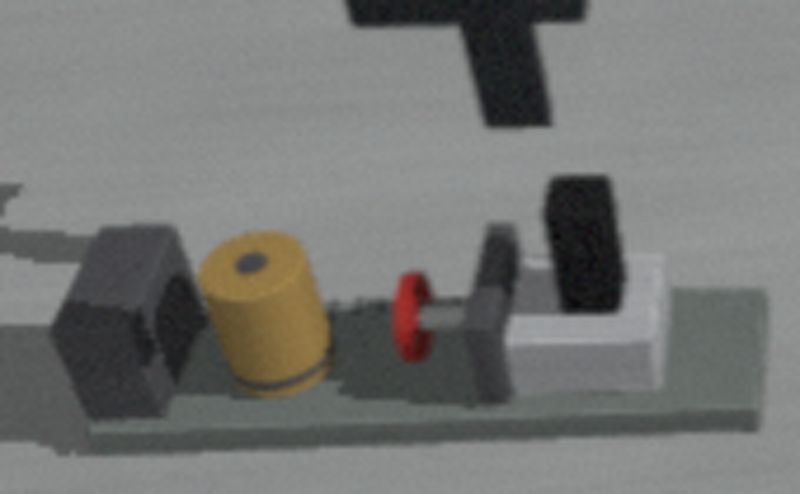

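View pics/t6.png

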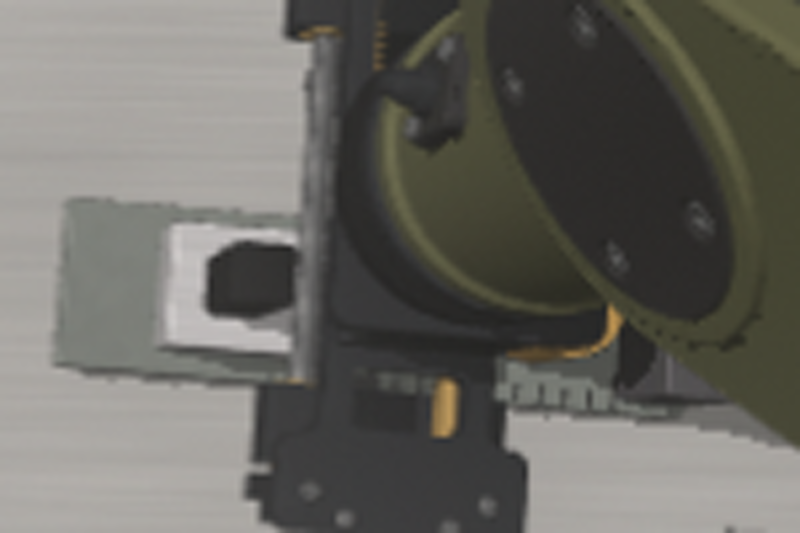

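```bash
python3 - <<'E'
from fit import *
c=pickle.load(open("scene6.pkl","rb"))
im=c["image"].astype(int);m=(im[:,:,0]-im[:,:,2])>25
m[:210]=0;m[260:]=0;m[:,:130]=0;m[:,175:]=0
n,l,st,_=cv2.connectedComponentsWithStats(m.astype(np.uint8));k=1+st[1:,4].argmax();x,y,w_,h,_=st[k];tg=np.array([x-.5,y-.5,x+w_-.5,y+h-.5]);print(tg)
th=np.linspace(0,6.28,60)
def ren(L):
    C=[[L[0]*1000+20*np.cos(a),L[1]*1000+20*np.sin(a),z] for a in th for z in(15,70)]
    P=proj(c,w(np.array([.5516,-.086,-.0674]),C));return np.r_[P.min(0),P.max(0)]
r=least_squares(lambda q:ren(q)-tg,[0,-.06]);print(r.x,r.fun)
P=proj(c,w(np.array([.5516,-.086,-.0674]),[[0,62.,z] for z in(100,115)]));print((P-[95,170])*4.7)
for zz in (100,115):
  for yy in (65,67):print(zz,yy,((proj(c,w(np.array([.5516,-.086,-.0674]),[[a,yy+b,zz] for a in(-12,12) for b in(-12,12)])) -[95,170]+.5)*800/170).round().tolist())
E
```

```text
[136.5 218.5 164.5 254.5]
[ 0.00079358 -0.06309878] [-1.01360129 -0.28188987  1.0803018   0.17082122]
[[564.07421657 191.289074  ]
 [558.35844953 160.89264421]]
100 65 [[548.0, 174.0], [611.0, 172.0], [538.0, 216.0], [603.0, 214.0]]
100 67 [[553.0, 174.0], [616.0, 172.0], [544.0, 215.0], [609.0, 213.0]]
115 65 [[542.0, 144.0], [606.0, 142.0], [532.0, 185.0], [598.0, 183.0]]
115 67 [[547.0, 144.0], [611.0, 142.0], [538.0, 185.0], [604.0, 183.0]]
```

Call:
jog_arm([
  [[0.002,0,0.12,0,0,0.001],[0.002,0,0.24,0,0,0.001],[0.002,0,0.34,0,0,0.001],[0.002,0,0.42,0,0,0.001],[0.002,0,0.455,0,0,0.001],[0.002,0,0.455,0,0,0.001],[0.002,0,0.455,0,0,0.001]],
])

```text
time: 11.7
ee_pos: [0.5563, -0.0238, 0.0617]
eef_rot: [2.3, 2.139, 0.001]
contact_force: [1.2, -0.2, -0.1]
finger_gap: 0.0879
```

```bash
python3 - <<'E'
from h import *
s=manip.state();print(s["time"],s["ee_pos"],s["contact_force"],s["finger_gap"])
x,y=gw(0,.065);plan([(x,y,.0615)],-.0674)
c=snap("scene");pickle.dump(c,open("scene7.pkl","wb"));cv2.imwrite("pics/s7.png",cv2.resize(c["image"][170:275,95:265],(800,494),interpolation=cv2.INTER_CUBIC)[:,:,::-1])
E
```

```text
11.7 [ 0.55627491 -0.02376669  0.06173807] [ 1.1542297  -0.16012674 -0.09573908] 0.08786790351675602
[0.01, -0.002, 0.001, 0.001, 0.0, -0.003]
```

View pics/s7.png

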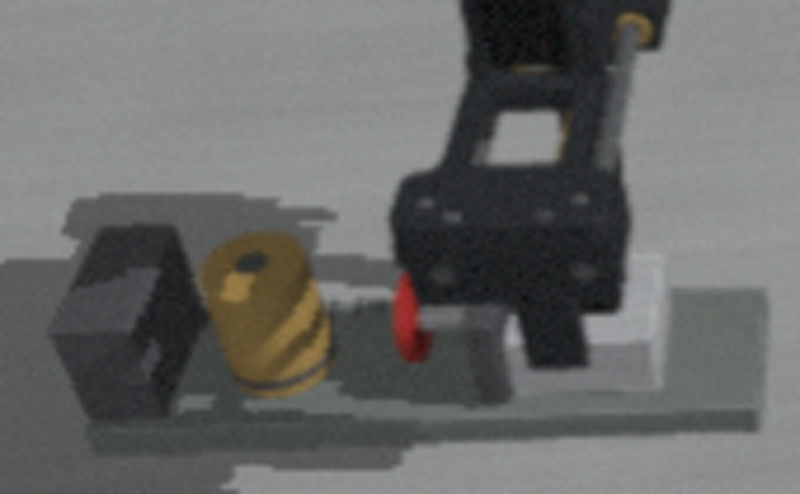

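Call:
jog_arm([
  [[0.01,0,0,0,0,-0.003],[0.01,0,0,0,0,-0.003],[0.01,0,0,0,0,-0.003],[0.01,0,0,0,0,-0.003],[0.01,0,0,0,0,-0.003],[0.01,0,0,0,0,-0.003],[0.01,0,0,0,0,-0.003],[0.01,0,0,0,0,-0.003],[0.01,0,0,0,0,-0.003],[0.01,0,0,0,0,-0.003]],
], claw=0)

```text
time: 12.75
ee_pos: [0.5541, -0.0209, 0.0618]
eef_rot: [-2.294, -2.145, 0.005]
contact_force: [-5.1, 0.0, 3.7]
finger_gap: 0.024
```

```bash
python3 - <<'E'
from h import *
s=manip.state();print(s["time"],s["ee_pos"],s["contact_force"],s["finger_gap"])
x,y=gw(0,.065);plan([(x,y,.0615)],-.0674)
p=s["ee_pos"]; d=np.array(gw(0,-1))-gw(0,0)
plan([list(p[:2]+d*k)+[p[2]] for k in(.03,.05,.06)],-.0674)
E
```

```text
12.75 [ 0.55410824 -0.02094725  0.06178575] [-5.07501406  0.015126    3.74900798] 0.02399372899959022
[-0.0, 0.008, 0.001, -0.002, 0.001, 0.0]
[-0.12, -0.0, 0.0, -0.002, 0.001, 0.0]
[-0.2, -0.0, 0.0, -0.002, 0.001, 0.0]
[-0.24, -0.0, 0.0, -0.002, 0.001, 0.0]
```

Call:
jog_arm([
  [[-0.01,0,0,0,0,0],[-0.02,0,0,0,0,0],[-0.03,0,0,0,0,0],[-0.04,0,0,0,0,0],[-0.05,0,0,0,0,0],[-0.06,0,0,0,0,0],[-0.07,0,0,0,0,0],[-0.08,0,0,0,0,0],[-0.09,0,0,0,0,0],[-0.1,0,0,0,0,0],[-0.11,0,0,0,0,0],[-0.12,0,0,0,0,0],[-0.12,0,0,0,0,0]],
])

```text
time: 14.05
ee_pos: [0.5524, -0.0473, 0.0618]
eef_rot: [-2.289, -2.145, -0.002]
contact_force: [-1.5, 6.2, -0.2]
finger_gap: 0.0238
```

```bash
python3 - <<'E'
from h import *
s=manip.state();print(s["time"],s["ee_pos"],s["contact_force"],s["finger_gap"])
x,y=gw(0,.005);plan([(x,y,.0615)],-.0674)
c=snap("scene");pickle.dump(c,open("scene8.pkl","wb"));cv2.imwrite("pics/s8.png",cv2.resize(c["image"][170:275,95:265],(800,494),interpolation=cv2.INTER_CUBIC)[:,:,::-1])
E
```

```text
14.05 [ 0.55239417 -0.04731942  0.06178536] [-1.45291532  6.2084361  -0.24676066] 0.023827137555335016
[-0.135, 0.007, 0.001, -0.001, -0.003, 0.002]
```

View pics/s8.png

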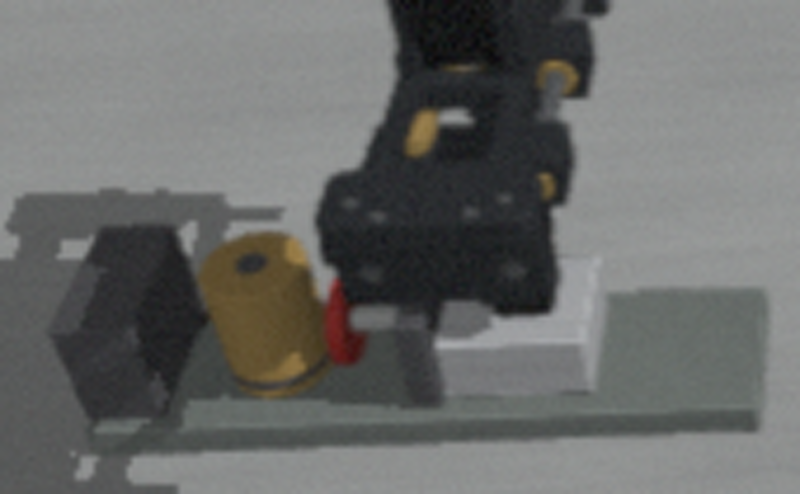

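Call:
jog_arm([
  [[-0.01,0,0,0,0,0],[-0.02,0,0,0,0,0],[-0.03,0,0,0,0,0],[-0.04,0,0,0,0,0],[-0.05,0,0,0,0,0],[-0.06,0,0,0,0,0],[-0.07,0,0,0,0,0],[-0.08,0,0,0,0,0],[-0.09,0,0,0,0,0],[-0.1,0,0,0,0,0],[-0.11,0,0,0,0,0],[-0.11,0,0,0,0,0]],
])

```text
time: 15.3
ee_pos: [0.5509, -0.0712, 0.0618]
eef_rot: [-2.285, -2.146, -0.008]
contact_force: [-2.7, 7.1, 0.6]
finger_gap: 0.0239
```

```bash
python3 - <<'E'
from h import *
s=manip.state();print(s["time"],s["ee_pos"],s["contact_force"],s["finger_gap"])
x,y=gw(0,.005);plan([(x,y,.0615)],-.0674)
c=snap("scene");pickle.dump(c,open("scene9.pkl","wb"));cv2.imwrite("pics/s9.png",cv2.resize(c["image"][170:275,95:265],(800,494),interpolation=cv2.INTER_CUBIC)[:,:,::-1])
E
```

```text
15.3 [ 0.55085348 -0.07116787  0.06178931] [-2.69193643  7.11666808  0.59751261] 0.023898147356393243
[-0.039, 0.007, 0.001, -0.001, -0.006, 0.003]
```

View pics/s9.png

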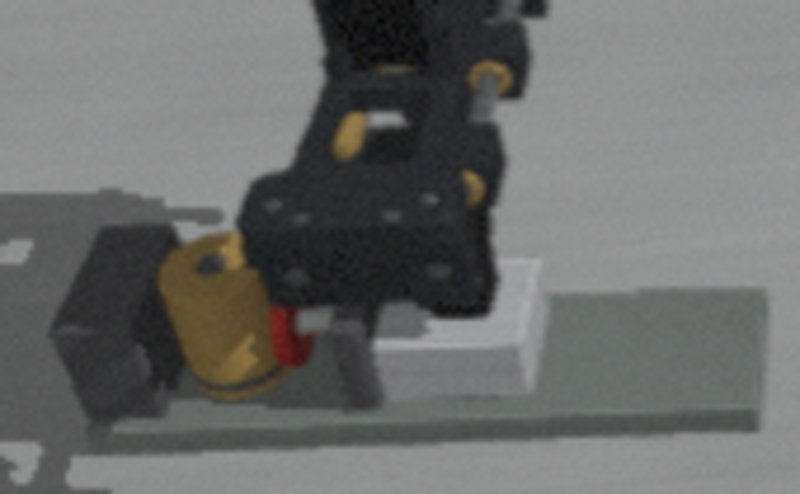

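Call:
jog_arm([
  [[-0.01,0,0,0,0,0],[-0.015,0,0,0,0,0],[-0.02,0,0,0,0,0],[-0.025,0,0,0,0,0],[-0.03,0,0,0,0,0],[-0.035,0,0,0,0,0],[-0.04,0,0,0,0,0],[-0.04,0,0,0,0,0]],
])

```text
time: 16.15
ee_pos: [0.5505, -0.0772, 0.0618]
eef_rot: [-2.279, -2.146, -0.015]
contact_force: [-0.7, 9.6, 0.6]
finger_gap: 0.0239
```

```bash
python3 - <<'E'
from h import *
s=manip.state();print(s["time"],s["ee_pos"],s["contact_force"],s["finger_gap"])
x,y=gw(0,.005);plan([(x,y,.0615)],-.0674)
c=snap("scene");pickle.dump(c,open("scene10.pkl","wb"));cv2.imwrite("pics/s10.png",cv2.resize(c["image"][170:275,95:265],(800,494),interpolation=cv2.INTER_CUBIC)[:,:,::-1])
E
```

```text
16.15 [ 0.55045746 -0.07715147  0.06179569] [-0.73934016  9.60633963  0.63758046] 0.023926510976714686
[-0.015, 0.007, 0.001, -0.001, -0.009, 0.005]
```

View pics/s10.png

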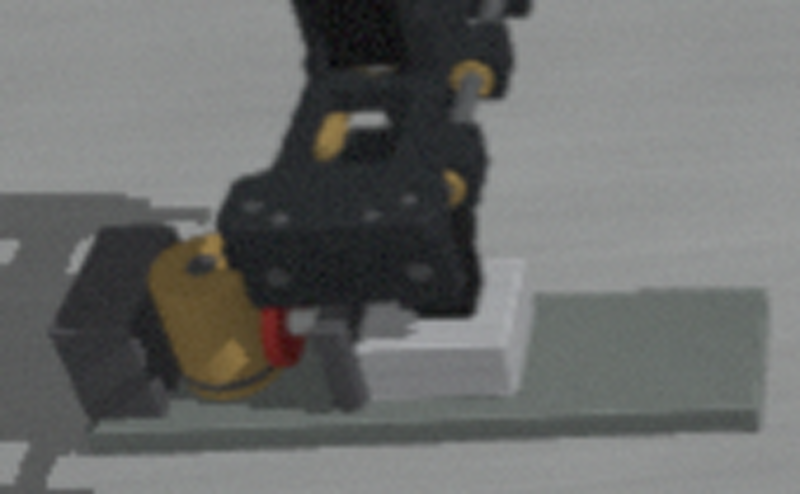

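Call:
jog_arm([
  [[-0.01,0,0,0,0,0],[-0.015,0,0,0,0,0],[-0.02,0,0,0,0,0],[-0.025,0,0,0,0,0],[-0.03,0,0,0,0,0],[-0.03,0,0,0,0,0]],
])

```text
time: 16.8
ee_pos: [0.5503, -0.0801, 0.0618]
eef_rot: [-2.274, -2.147, -0.023]
contact_force: [-2.5, 10.4, 0.8]
finger_gap: 0.0236
```

```bash
python3 - <<'E'
from h import *
s=manip.state();print(s["time"],s["ee_pos"],s["contact_force"],s["finger_gap"])
x,y=gw(0,.005);plan([(x,y,.0615)],-.0674)
for n,(a,b,c0,d) in dict(scene=(170,275,95,265),top=(150,230,350,500)).items():
  c=snap(n);pickle.dump(c,open(n+"11.pkl","wb"));cv2.imwrite(f"pics/{n}11.png",cv2.resize(c["image"][a:b,c0:d],(800,800*(b-a)//(d-c0)),interpolation=cv2.INTER_CUBIC)[:,:,::-1])
E
```

```text
16.8 [ 0.55026586 -0.0801205   0.06179684] [-2.47179554 10.39488272  0.84628387] 0.0235769389373756
[-0.003, 0.007, 0.001, -0.0, -0.013, 0.006]
```

View pics/scene11.png

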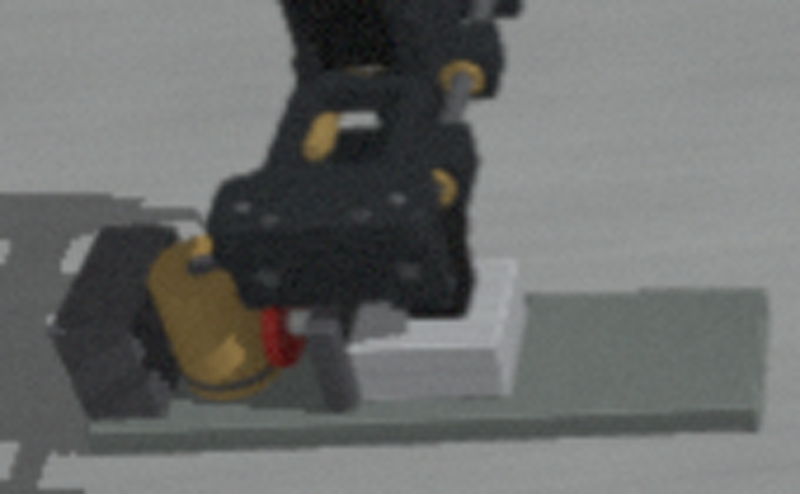

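View pics/top11.png

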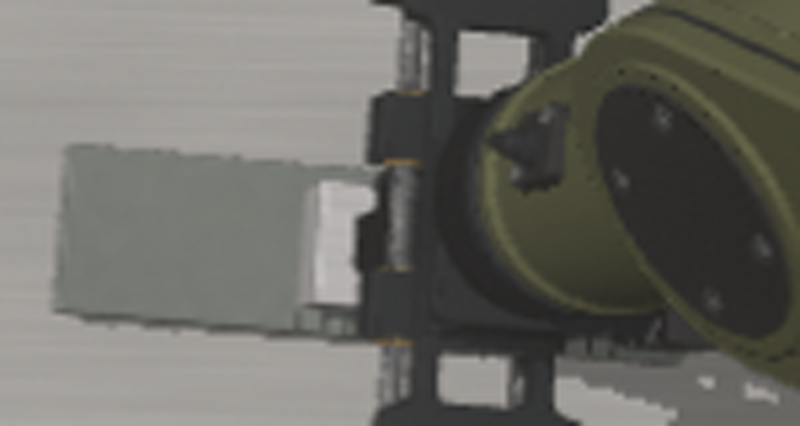

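Call:
jog_arm([
  [[0,0,0,0,0,0],[0,0,0,0,0,0]],
])

```text
time: 17.1
ee_pos: [0.5503, -0.0801, 0.0618]
eef_rot: [-2.274, -2.146, -0.023]
contact_force: [-1.2, 2.5, 0.8]
finger_gap: 0.0239
```

Call:
jog_arm([
  [[0,0,0,0,0,0],[0,0,0,0,0,0],[0,0,0,0,0,0],[0,0,0,0,0,0],[0,0,0,0,0,0],[0,0,0,0,0,0]],
], claw=1)

```text
time: 17.7
ee_pos: [0.5503, -0.0802, 0.0618]
eef_rot: [-2.274, -2.146, -0.023]
contact_force: [-0.1, 0.6, 1.0]
finger_gap: 0.0699
```

Call:
jog_arm([
  [[0,0,-0.08,0,0,0],[0,0,-0.2,0,0,0],[0,0,-0.36,0,0,0],[0,0,-0.5,0,0,0],[0.2,0,-0.5,0,0,0],[0.4,0,-0.5,0,0,0],[0.6,0,-0.5,0,0,0],[0.8,0,-0.5,0,0,0],[1,0,-0.5,0,0,0],[1,0,-0.5,0,0,0],[1,0,-0.5,0,0,0]],
])

```text
time: 18.8
ee_pos: [0.5641, 0.1684, 0.1918]
eef_rot: [-2.27, -2.15, -0.023]
contact_force: [-0.2, -1.0, -0.4]
finger_gap: 0.0881
```

```bash
python3 - <<'E'
from h import *
s=manip.state();print(s["time"],s["ee_pos"],s["contact_force"],s["finger_gap"])
for n,(a,b,c0,d) in dict(scene=(200,270,100,220),top=(165,225,355,495)).items():
  c=snap(n);pickle.dump(c,open(n+"12.pkl","wb"));cv2.imwrite(f"pics/{n}12.png",cv2.resize(np.clip(c["image"][a:b,c0:d]*1.5,0,255).astype(np.uint8),(800,800*(b-a)//(d-c0)),interpolation=cv2.INTER_CUBIC)[:,:,::-1])
E
```

```text
18.8 [0.56410202 0.1683704  0.19184947] [-0.1981148  -1.0186941  -0.36733196] 0.08806327862143971
```

View pics/scene12.png

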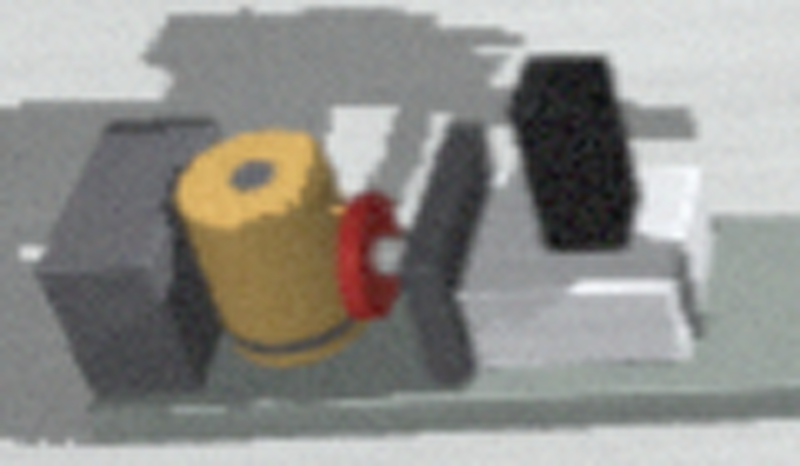

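View pics/top12.png

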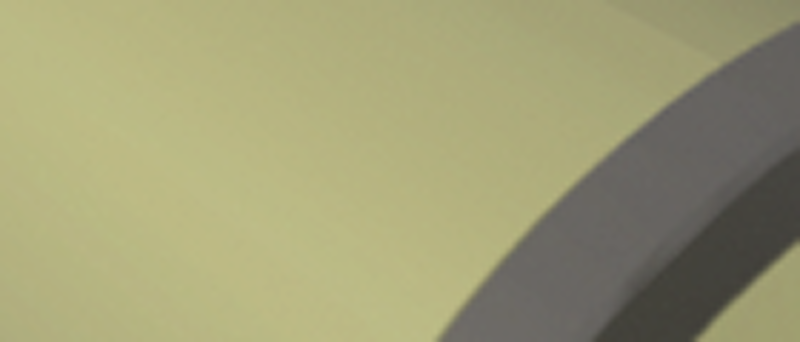

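```bash
cat > meas.py <<'E'
from fit import *
import sys
th=np.linspace(0,2*np.pi,90);g=np.array([.5516,-.086,-.0674])
def comp(m,box):
    mm=np.zeros_like(m);mm[box[1]:box[3],box[0]:box[2]]=1;m=m&mm
    n,l,st,_=cv2.connectedComponentsWithStats(m.astype(np.uint8));k=1+st[1:,4].argmax();return l==k
for f in sys.argv[1:]:
    c=pickle.load(open(f,"rb"));im=cv2.resize(c["image"],(0,0),fx=4,fy=4,interpolation=cv2.INTER_CUBIC).astype(int)
    cv=lambda e:(np.array(e)+.5)/4-.5
    m=comp((im[:,:,0]-im[:,:,1]>45)&(im[:,:,0]-im[:,:,2]>30)&(im[:,:,1]<70),(400,880,1000,1060))
    ys,xs=np.nonzero(m);e=[cv(v) for v in(xs.min(),xs.max(),ys.min(),ys.max())]
    def pr(y):
        P=proj(c,w(g,[[18*np.cos(a),y*1000+d,37+18*np.sin(a)] for a in th for d in(0,6)]));return P
    r=least_squares(lambda q:[pr(q[0])[:,0].max()-e[1]],[-.03]);r2=least_squares(lambda q:[pr(q[0])[:,0].min()-e[0]],[-.03])
    P=pr(r.x[0]);print(f,"red ext",np.round(e,1),"pad face y from right rim",r.x.round(4),"left",r2.x.round(4),"vert pred",P[:,1].min().round(1),P[:,1].max().round(1))
    b=comp(im.max(2)<48,(600,820,1000,1000));ys,xs=np.nonzero(b)
    row=ys.min()+20; xr=xs[(ys>ys.min()+15)&(ys<ys.min()+40)]
    e=[cv(v) for v in(xs.min(),xs.max(),ys.min(),ys.max())]
    def pp(y): return proj(c,w(g,[[a,y*1000+d,z] for a in(-12,12) for d in(-12,12) for z in(100,45)]))
    q1=least_squares(lambda q:[pp(q[0])[:,0].min()-e[0]],[.04]).x;q2=least_squares(lambda q:[pp(q[0])[:,0].max()-e[1]],[.04]).x
    P=pp(q1[0]);print("  black ext",np.round(e,1),"post y",q1.round(4),q2.round(4),"vert pred",P[:,1].min().round(1),P[:,1].max().round(1))
E
python3 meas.py scene0.pkl scene6.pkl scene12.pkl
```

```text
scene0.pkl red ext [178.1 184.1 227.9 245.9] pad face y from right rim [-0.0148] left [-0.0099] vert pred 227.7 247.1
  black ext [210.9 226.6 207.6 235.9] post y [0.0684] [0.0624] vert pred 206.1 237.6
scene6.pkl red ext [178.1 184.1 227.9 245.9] pad face y from right rim [-0.0148] left [-0.0099] vert pred 227.7 247.1
  black ext [210.9 226.6 207.6 235.6] post y [0.0684] [0.0624] vert pred 206.1 237.6
scene12.pkl red ext [150.1 156.6 229.4 247.1] pad face y from right rim [-0.0664] left [-0.0599] vert pred 228.6 248.1
  black ext [176.1 194.6 208.6 237.1] post y [0.0085] [0.0027] vert pred 207.0 238.7
```

```bash
python3 - <<'E'
from fit import *
for f in("scene6.pkl","scene12.pkl"):
    c=pickle.load(open(f,"rb"));im=cv2.resize(c["image"],(0,0),fx=4,fy=4,interpolation=cv2.INTER_CUBIC).astype(int)
    m=(im[:,:,0]-im[:,:,2]>22)&(im[:,:,1]-im[:,:,2]>14);m[:840]=0;m[1040:]=0;m[:,:480]=0;m[:,700:]=0
    n,l,st,_=cv2.connectedComponentsWithStats(m.astype(np.uint8));k=1+st[1:,4].argmax();x,y,w_,h,_=st[k];e=(np.array([x-.5,y-.5,x+w_-.5,y+h-.5])+.5)/4-.5
    th=np.linspace(0,6.28,60)
    def ren(L):
        P=proj(c,w(np.array([.5516,-.086,-.0674]),[[L[0]*1000+20*np.cos(a),L[1]*1000+20*np.sin(a),z] for a in th for z in(15,70)]));return np.r_[P.min(0),P.max(0)]
    r=least_squares(lambda q:(ren(q)-e),[0,-.06]);print(f,e,r.x.round(4),r.fun.round(1))
    r=least_squares(lambda q:(ren(q)-e)[[0,1,3]],[0,-.06]);print("  no right",r.x.round(4),r.fun.round(1))
E
```

```text
scene6.pkl [136.25 218.5  165.   251.  ] [-0.0041 -0.0641] [-0.6 -2.   0.6  1.8]
  no right [-0.0039 -0.0631] [ 0.  -2.   1.8]
scene12.pkl [125.5  218.75 151.5  251.25] [-0.0046 -0.0862] [-2.3 -2.1  2.4  1.7]
  no right [-0.0042 -0.0821] [ 0.  -2.   1.8]
```

Call:
jog_arm([
  [[0.2,0,-0.1,0,0,0],[0.4,0,-0.2,0,0,0],[0.6,0,-0.2,0,0,0],[0.8,0,-0.2,0,0,0],[0.95,0,-0.2,0,0,0],[0.95,0,-0.2,0,0,0],[0.95,0,-0.2,0,0,0]],
])

```text
time: 19.6
ee_pos: [0.5791, 0.3996, 0.2451]
eef_rot: [-2.278, -2.145, -0.018]
contact_force: [0.9, -0.9, -0.0]
finger_gap: 0.0881
```

```bash
python3 - <<'E'
from h import *
s=manip.state();print(s["time"],s["ee_pos"],s["contact_force"],s["finger_gap"])
for n,(a,b,c0,d) in dict(top=(165,225,355,495)).items():
  c=snap(n);pickle.dump(c,open(n+"13.pkl","wb"));cv2.imwrite(f"pics/{n}13.png",cv2.resize(np.clip(c["image"][a:b,c0:d]*1.5,0,255).astype(np.uint8),(798,342),interpolation=cv2.INTER_CUBIC)[:,:,::-1])
E
```

```text
19.6 [0.57913091 0.39961391 0.24514297] [ 0.91340325 -0.8653402  -0.03463249] 0.08811750598815346
```

View pics/top13.png

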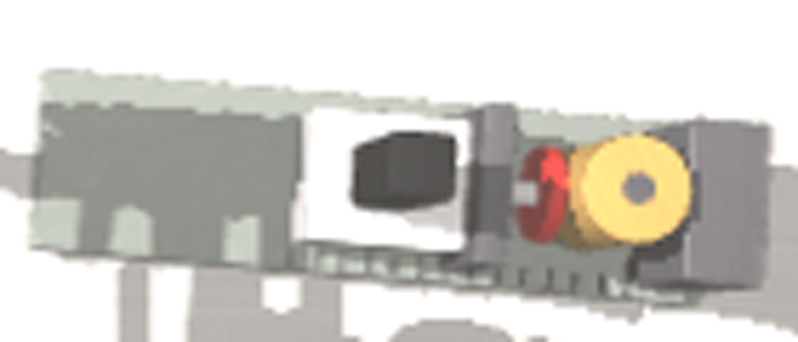

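```bash
python3 - <<'E'
from fit import *
c=pickle.load(open("top13.pkl","rb"))
q=lambda x:(np.array(x)+.5)/5.7-.5+[355,165]
im=cv2.resize(c["image"],(0,0),fx=4,fy=4,interpolation=cv2.INTER_CUBIC).astype(int)
m=(im[:,:,0]-im[:,:,2]>40)&(im[:,:,1]-im[:,:,2]>25)&(im[:,:,0]>125);m[:,:1740]=0;m[:,1960:]=0;m[:720]=0;m[860:]=0
ys,xs=np.nonzero(m);print((xs.min(),xs.max(),ys.min(),ys.max()))
u=(np.array([xs.max()-49*1.0, (ys.min()+ys.max())/2])+.5)/4-.5
for uv in(q((637,189)),):
    X=unproj(c,uv,.07)[0];print("foot world",X)
    for g in([.5516,-.086,-.0674],[.551,-.086,-.0657]):
        d=X[:2]-g[:2];cs,sn=np.cos(g[2]),np.sin(g[2]);print("local",cs*d[0]+sn*d[1],-sn*d[0]+cs*d[1])
for nm,a in dict(bl=(42,70),bl2=(30,247),j1=(697,122),j2=(686,288),j3=(771,125),j4=(768,290)).items():print(nm,unproj(c,q(a),.065 if nm[0]=="j" else .015)[0])
# bed corners/jaw centre line -> foot offset
P=lambda a,z:unproj(c,q(a),z)[0][:2]
A=(P((42,70),.015)+P((30,247),.015))/2;B=(P((697,122),.065)+P((686,288),.065))/2;C=(P((771,125),.065)+P((768,290),.065))/2;J=(B+C)/2
d=(A-J)/np.linalg.norm(A-J);n=np.array([d[1],-d[0]]);print(A,J,"yaw",np.arctan2(-d[0],d[1]),"foot off",n@(X[:2]-J),"along",d@(X[:2]-J))
E
```

```text
(np.int64(1818), np.int64(1904), np.int64(754), np.int64(830))
foot world [ 0.54814922 -0.16541942  0.07      ]
local 0.0019058713156287245 -0.07947149851892645
local 0.002369472597972131 -0.07943523201553401
bl [0.59417323 0.04290334 0.015     ]
bl2 [0.52547105 0.04654422 0.015     ]
j1 [ 0.57352454 -0.1895237   0.065     ]
j2 [ 0.51306911 -0.18523582  0.065     ]
j3 [ 0.57304985 -0.21663947  0.065     ]
j4 [ 0.51298807 -0.21513711  0.065     ]
[0.55982214 0.04472378] [ 0.54315789 -0.20163402] yaw -0.06753956094354979 foot off 0.0025358877750296933 along 0.0364688981630605
```

```bash
python3 - <<'E'
from h import *
s=manip.state();print(s["time"],s["contact_force"],np.abs(s["qd"]).max())
print(manip.sign_off())
E
```

```text
19.65 [-0.16203215 -1.0644343  -0.70008851] 0.02211042648089282
the job is handed in; nothing more can be done
None
```

The brass foot is standing upright on the gauge bed, clamped between the fixed jaw and the red pad. I released the post, moved the arm away and handed the job in at 19.65 s.

- **Order of work:** I set the foot down clear between the jaws and let go of it. Then I gripped the black post and slid the jaw about 60 mm towards the fixed jaw. The purple, black and white feet were not touched.
- **Forces:** the highest reading at the end of any move was about 10 N.
- **Foot position:** the last overhead picture shows it against the fixed jaw, with its centre at about y = -79.5 mm; exact contact would be -80 mm. Estimates from the scene picture were rougher, at -82 to -86 mm.
- **Pad:** three estimates put it about 8.2 to 9.8 mm in (scene picture) and about 10 mm in (overhead picture). The lower figure comes from the shaded rim of the disc, so I trust it less.
- **Centre line:** the foot is about 2 to 2.5 mm off it towards gauge +x by the overhead picture. The scene picture was inconsistent, with fits ranging from about +1 to -4.6 mm. I judged this good enough and did not unclamp the foot to correct it.

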